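# Open the wide push-to-open worktop cupboard

### The arm

A 6-joint arm with a two-finger parallel gripper is mounted at the origin on a cart in front of the work surface, level with it; the furniture and walls round the work are solid. World frame = base frame: x ahead of the robot, y to its left, z up, the work surface at z = 0. Lengths are in mm, angles in rad, forces in N, time in s.
With the tool pointing down it reaches from about 300 to 775 mm from the base axis. Payload 14.6 kg.
Tool frame: the origin (TCP) lies at the centre of the arm's flange, where the gripper is bolted on; the fingertips stand 199 mm ahead of it and the grasp point (between the pads) lies 180 mm ahead of it; z points along the fingers, y is the line along which they close (so a half turn about z gives the same grasp; the last joint's range is limited). The gripper opens to 94 mm and grips with 3 to 60 N. Pads are 16 mm wide; open, the fingers measure 119 mm over their backs; the gripper's body (75 mm by 177 mm) begins 78 mm behind the grasp point.
Start: joints at [1.199, 0.3, 1.521, -0, 1.321, -0.067], TCP at [165.054, 524.641, 404.646] pointing down, gripper open.
Joint ranges: [-3.03, 3.03], [-0.79, 2.21], [0.23, 2.52], [-1.04, 4.18], [0, 3.07], [-2.55, 2.55]. Speed limits (rad/s): [2.22, 2.22, 2.57, 3.14, 3.14, 3.14].

### API

Orientations are given as [roll, pitch, yaw] about the fixed x, y, z axes, in that order (R = Rz(yaw) Ry(pitch) Rx(roll)).
In Python, from cell import manip, optics, workorder gives the robot as it stands.
- The arm moves only by the tool step_arm, never from a script. Its argument "increments" is a list that holds one entry, the list of rows, each a list of 7 numbers: the turn, a rotation vector about the tool's x, y, z as a fraction of full scale, then the shift along the tool's x, y, z as a fraction of full scale, then the closure, from -1 (fully open) to 1 (shut). In form: [[[wx, wy, wz, tx, ty, tz, fingers], ...]]. A call has 1 to 5 rows; each row shifts and turns the commanded pose from where the row before left it, along the tool's axes as they then stand; what a row does not reach is not made up. Full scale, the value 1, is 40 mm for a shift and 45 degrees for a turn. A row lasts 1/10 s, in which the tool goes at most 50 mm and 8.59 degrees, less where a joint would pass 70% of its speed; a pose out of reach is approached as far as the arm can. A call with a number of a shift or a turn outside -1 to 1 is refused whole. A call with a gripper value outside its range is refused whole. The fingers move at their own pace and stop on an object; "newtons" is the grip in N (left out, the last holds). Time passes only in rows, so rows that do not move let the fingers close. It gives the time, the measured TCP pose, the force, the opening and the grip force at its end, in the units of the state.
- manip.read_state(): the state, without advancing time (a new reading comes with each control period).
- optics.camera(name): name is "scene" or "top" or "wrist"; returns a dict with "frame" (400x640x3 uint8, red, green, blue), "range_z" (400x640 float32, mm along the optical axis (not along the pixel's ray), 0 where there is no reading), "mtx" (3x3 intrinsics, pixels), "distortion" ([k1, k2, p1, p2, k3] as OpenCV has them; the pictures are not rectified), "cam_to_world" (4x4, takes a point from camera to world coordinates). Camera axes: x right, y down, z forward; pixel columns grow to the right and rows downward; lengths in mm; the calibration is good to about 2 mm. A picture is of the moment at which its call begins.
- workorder.sign_off(): hands the job in; it is judged then, once.
The state is a dict: "clock": time; "joints": joint angles; "qd": joint speeds; "effort": joint torques, N m; "eef_pos": TCP position; "eef_rot": TCP orientation; "wrist_force": force on the tool from outside, world axes, zero at the start; "moment": the same for the moment, N m; "finger_gap": finger opening in mm; "finger_force": force on a finger pad.
Only numpy, scipy, OpenCV 4.12 (cv2) and the standard library are available. Lean on these libraries where they do the work, as an engineer would, in place of code of your own. Each camera call takes 0.05 s, during which the arm holds its last target. There are 200 camera calls.

### The job

Open the wider of the two small wooden cupboards on the worktop: gently push its handleless front inward near the top edge until the catch lets go and the spring pops it ajar, then, without pinching it, draw the front down with your fingertips until it lies fully open. Leave the narrow cupboard shut and the mug, tin, jar and phone where they are, and finish clear of everything.

Things in the scene. Friction and masses are not known exactly. Their poses are not given: they have to be found in the camera images.
- wide_unit: Wider of two small pale wooden cupboards fixed left and right of the sink (either may be left): 130 deep, 200 wide, 140 high (mm). Origin at the centre of its underside; x axis points from its front to its back (the front looks along -x, roughly to the robot), z up. Its front is a handleless drop-down flap 200 wide, 125 high, 12 thick, 5.5 mm off the carcass, top edge at height 137 when shut.
- wide_press (a point): Where to press the wide cupboard's flap: on its outer face, mid-width, 20 mm below its upper (free) edge. Pushed in about 5 mm here (5 to 6 N, then a hard stop at 6 mm; first contact may feel like a brief harder knock) the catch lets go; when the fingers back off, a sprung pin swings the flap out to about 0.5 rad. Do not force it beyond 40 N. Once freed it does not latch again.
- wide_edge (a point): Middle of the free (upper) edge of the wide cupboard's flap, on its inner face (toward the cupboard). When ajar there are some 60 mm between it and the carcass front for fingertips to enter from above; the catch bar and spring pin sit at mid-width behind the flap, 24 mm and more below the edge. Moving the flap takes 1 to 3 N here.
- wide_hinge (a point): Middle of the wide cupboard's hinge line, which runs along the unit's y axis, at the foot of the flap's inner face, 12 mm above the worktop; 125 mm from the free edge.
- wide_flap (a joint): Angle of the wide cupboard's flap about its bottom hinge, rad: 0 shut, negative pushed in, growing as its top comes out toward the robot and down. Latched, it cannot be pulled open. Limits -0.055 and 1.5 (fully open, almost level). After it has popped ajar to about 0.5, a stiff damped hinge holds it at whatever angle it is left.
- slim_unit: The narrower cupboard, of the same make: 130 deep, 130 wide, 140 high (mm); fixed. Origin at the centre of its underside, x axis from front to back. To be left shut.
- slim_flap (a joint): Angle of the narrow cupboard's flap, rad: 0 shut, works as the wide one's.
- mug: Large white mug with grey dots, 82 x 114 x 91 high, standing loose on the worktop's front strip before the sink. Origin at its underside. Bystander.
- tin: Food tin, 58 across, 72 high, loose on the front strip before the sink. Origin at its underside. Bystander.
- jar: Glass jar with a green lid, 68 x 74 x 84 high, loose on the front strip before the sink. Origin at its underside. Bystander.
- phone: Black phone 128 x 70 x 9, lying loose on top of the wide cupboard, its length across it. Origin at its underside. Bystander.

How it is judged (in metres and radians):
On the way, in this order (a step that is already met when the one before it is completed fails the run):
1. the wide cupboard's front is pushed in until the catch lets go (value of joint wide_flap below -0.025 rad), for 0.02 s.
2. the spring has popped the front ajar (value of joint wide_flap between 0.35 and 0.9 rad), for 0.1 s.
At the end, for the whole second after the job is handed in: The wide cupboard's front lies open at 1.35 rad or more (fully open is 1.5) and at rest, the narrow one is shut, and mug, tin, jar and phone are within 30 mm of where they stood (value of joint wide_flap above 1.35 rad and not (velocity of joint wide_flap above 0.05 rad/s) and value of joint slim_flap below 0.06 rad and distance of each of mug, tin, jar, phone from where it was at the start of the episode below 0.03 m); the robot touches nothing.
It fails at once if the narrow cupboard is opened (value of joint slim_flap above 0.15 rad).
It fails at once if the mug, tin, jar or phone is shifted or lifted more than 30 mm (distance of any of mug, tin, jar, phone from where it was at the start of the episode above 0.03 m).
It fails at once if the mug, tin or jar is tipped over (angle between any of mug, tin, jar's own z axis and vertical above 0.5 rad).
It fails at once if the wide cupboard's front is pinched between the fingers (contact force between each of wide_flap_c0, wide_flap_c1 and the fingers above 4 N).
It fails at once if the wide cupboard's front is forced with more than 40 N (contact force between wide_flap and the fingers above 40 N).
It also fails if it takes over 58 s, if anything falls off the work surface, if the arm or the gripper's body presses on something with over 40 N, if the wrist force passes 120 N, or if a joint passes its speed limit or range.

## Working session

There is one attempt and no reset: what is moved stays moved. The work goes in short steps, Python scripts to look and compute and a tool call to move; the robot and the scene stay as the last step left them, time stands still between calls to the robot, and variables do not carry over. Pictures are saved under pics/ and viewed, at most 10 in all, crops included, and the job is handed in when it is done.

Besides the shell and the picture viewer there is one more tool, called by a JSON object that holds its "op" and its "data", one argument or row to a line. step_arm: Moves the arm, as the interface text tells. Its arguments: {"type":"object","properties":{"increments":{"type":"array","items":{"type":"array","items":{"type":"array","items":{"type":"number"}}}},"newtons":{"type":"number"}},"required":["increments"]}

```bash
mkdir -p pics
cat > h.py <<'E'
import numpy as np, cv2
from cell import manip, optics, workorder
def snap(n,f):
    c=optics.camera(n); cv2.imwrite('pics/'+f+'.png',c['frame'][:,:,::-1]); np.savez('pics/'+f+'.npz',**c); return c
def pt(c,u,v,r=2):
    z=c['range_z'][v-r:v+r+1,u-r:u+r+1]; z=np.median(z[z>0])
    p=cv2.undistortPoints(np.array([[[u,v]]],float),c['mtx'],c['distortion'])[0,0]
    return (c['cam_to_world']@[p[0]*z,p[1]*z,z,1])[:3]
E
python3 - <<'E'
from h import *
s=manip.read_state(); print(s)
snap('scene','s1'); snap('top','t1')
E
```

```text
{'clock': 0.0, 'joints': array([ 1.19939545e+00,  3.00476940e-01,  1.52157840e+00,  2.63960760e-05,
        1.32069746e+00, -6.65908417e-02]), 'qd': array([ 0.00056112, -0.00049184, -0.00163611,  0.00054806,  0.00097705,
       -0.0011555 ]), 'effort': array([ 3.54215872e-04, -5.31813455e+01, -3.52737665e+01,  7.08123785e-02,
        2.44895130e-02, -9.20111074e-05]), 'eef_pos': array([165.04664812, 524.61965924, 404.08412885]), 'eef_rot': array([-3.14043678e+00, -1.02708684e-04,  2.83677601e+00]), 'wrist_force': array([-1.16418138, -0.68665977,  0.95947006]), 'moment': array([ 0.03279055, -0.05229954, -0.04168776]), 'finger_force': 0.0, 'finger_gap': 94.20461317847926}
```

View pics/s1.png

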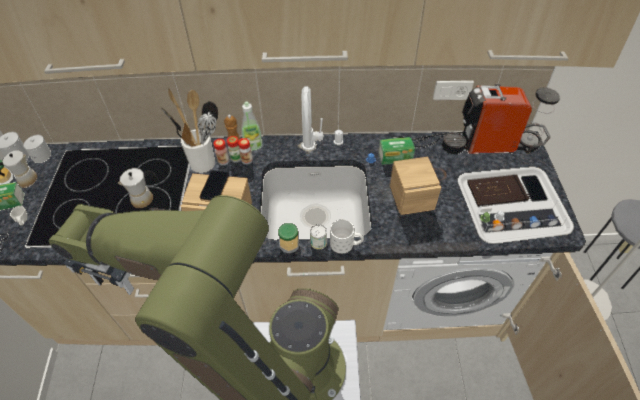

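View pics/t1.png

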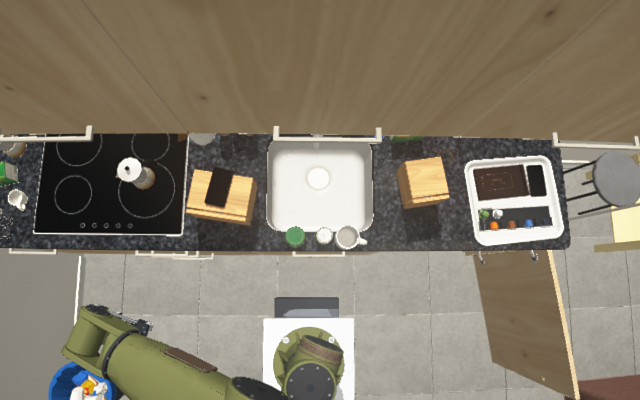

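The wide unit is on the left: its top is at about (220,195) in the top view, with the phone at (217,187) on it. The slim unit is at (423,182), and the jar, tin and mug are at (295,236), (324,236) and (347,237). Next I fit the box top from depth.

Run:
```python
from h import *
for f,(u0,u1,v0,v1) in (('t1',(170,275,150,240)),('t1b',(385,460,145,220)),('t1c',(280,370,222,252))):
    c=dict(np.load('pics/t1.npz'))
    u,v=np.meshgrid(np.arange(u0,u1),np.arange(v0,v1)); u=u.ravel();v=v.ravel()
    z=c['range_z'][v,u].astype(float)
    p=cv2.undistortPoints(np.stack([u,v],1)[:,None].astype(float),c['mtx'],c['distortion'])[:,0]
    P=(np.c_[p[:,0]*z,p[:,1]*z,z,np.ones_like(z)]@c['cam_to_world'].T)[:,:3][z>0]
    print(np.histogram(P[:,2],bins=np.arange(-10,180,10)))
    if f=='t1c':
        P=P[(P[:,2]>60)]; 
        for y in range(-180,150,10):
            q=P[(P[:,1]>=y)&(P[:,1]<y+10)]
            if len(q): print(y,q[:,0].min().round(),q[:,0].max().round(),q[:,2].max().round())
        continue
    for lo,hi in((133,146),(146,160),(60,170)):
        q=P[(P[:,2]>lo)&(P[:,2]<hi)]
        if len(q)<15: continue
        r=cv2.minAreaRect(q[:,:2].astype(np.float32)); print(f,lo,len(q),r,cv2.boxPoints(r).round().tolist(),q[:,2].mean())
```

```text
(array([2505, 3049,   97,   38,   35,   28,   46,   30,   37,   41,   35,
         35,   54,   38, 1225, 1250,  181,    0]), array([-10,   0,  10,  20,  30,  40,  50,  60,  70,  80,  90, 100, 110,
       120, 130, 140, 150, 160, 170]))
t1 133 1962 ((569.584228515625, 298.264404296875), (200.78521728515625, 164.89657592773438), 81.73358154296875) [[474.0, 211.0], [637.0, 187.0], [666.0, 386.0], [502.0, 409.0]] 139.42294566229938
t1 146 644 ((580.2982177734375, 266.5281982421875), (136.0262908935547, 128.7702178955078), 78.04131317138672) [[503.0, 213.0], [629.0, 187.0], [657.0, 320.0], [531.0, 346.0]] 149.0193289624381
t1 60 2926 ((569.4237670898438, 298.0992736816406), (201.29550170898438, 165.13470458984375), 81.63158416748047) [[473.0, 211.0], [636.0, 187.0], [666.0, 386.0], [502.0, 410.0]] 137.46471901544786
(array([1739, 1761,   60,   39,   46,   40,   50,   46,   47,   42,   61,
         45,   64,   50,  862,  650,    0,    0]), array([-10,   0,  10,  20,  30,  40,  50,  60,  70,  80,  90, 100, 110,
       120, 130, 140, 150, 160, 170]))
t1b 133 1470 ((621.9373779296875, -405.15
[... 575 characters left out ...]
  26,  30,  21,  29, 160, 164, 326,  43,   0,   0,
         0,   0,   0,   0,   0]), array([-10,   0,  10,  20,  30,  40,  50,  60,  70,  80,  90, 100, 110,
       120, 130, 140, 150, 160, 170]))
-180 411.0 435.0 88.0
-170 404.0 456.0 95.0
-160 394.0 462.0 95.0
-150 390.0 466.0 92.0
-140 390.0 470.0 92.0
-130 390.0 469.0 95.0
-120 391.0 465.0 92.0
-110 398.0 459.0 93.0
-100 408.0 449.0 96.0
-90 429.0 442.0 80.0
-80 416.0 457.0 75.0
-70 409.0 464.0 76.0
-60 409.0 464.0 74.0
-50 409.0 464.0 77.0
-40 415.0 461.0 77.0
-30 423.0 450.0 74.0
10 413.0 449.0 87.0
20 404.0 459.0 90.0
30 401.0 462.0 89.0
40 398.0 466.0 90.0
50 401.0 463.0 88.0
60 404.0 459.0 89.0
70 411.0 455.0 89.0
80 425.0 438.0 83.0
```

Run:
```python
from h import *
c=dict(np.load('pics/t1.npz'))
im=c['frame'][155:235,175:275,::-1]; cv2.imwrite('pics/crop1.png',cv2.resize(im,None,fx=7,fy=7,interpolation=cv2.INTER_CUBIC))
for u in (200,235,245):
    print(u,[(v,*pt(c,u,v,0).round().astype(int).tolist()) for v in range(164,228,2) if c['range_z'][v,u]>0])
for v in (185,200,212): print(v,[(u,*pt(c,u,v,0).round().astype(int).tolist()) for u in list(range(182,200,2))+list(range(244,264,2)) if c['range_z'][v,u]>0])
```

```text
200 [(164, 705, 405, 0), (166, 699, 406, -5), (168, 690, 404, 0), (170, 646, 366, 141), (172, 639, 366, 140), (174, 632, 365, 140), (176, 625, 365, 139), (178, 618, 365, 139), (180, 611, 364, 141), (182, 605, 364, 139), (184, 598, 363, 141), (186, 591, 363, 138), (188, 584, 363, 139), (190, 578, 363, 135), (192, 570, 362, 141), (194, 564, 362, 139), (196, 556, 360, 144), (198, 550, 361, 140), (200, 543, 360, 141), (202, 537, 361, 137), (204, 530, 359, 143), (206, 524, 359, 140), (208, 517, 359, 140), (210, 531, 394, 7), (212, 504, 359, 136), (214, 498, 359, 136), (216, 498, 371, 88), (218, 501, 391, 13), (220, 495, 393, 2), (222, 488, 394, -2), (224, 481, 394, -2), (226, 473, 392, 1)]
235 [(164, 706, 274, 0), (166, 700, 275, -4), (168, 692, 274, -2), (170, 683, 273, 3), (172, 676, 274, -3), (174, 669, 274, -3), (176, 625, 247, 144), (178, 619, 248, 139), (180, 612, 247, 141), (182, 606, 247, 137), (184, 599, 247, 137), (186, 592, 247, 137), (188, 585, 246, 142), (190, 578, 245, 143), (192, 572, 246, 139), (194, 565, 245, 139), (196, 558, 245, 138), (198, 552, 245, 137), (200, 545, 24
[... 1504 characters left out ...]
544, 387, 140), (194, 544, 381, 139), (196, 544, 374, 139), (198, 544, 368, 137), (244, 545, 215, 138), (246, 545, 208, 140), (248, 545, 201, 141), (250, 552, 201, 98), (252, 560, 199, 56), (254, 566, 197, 22), (256, 569, 191, 6), (258, 570, 185, 0), (260, 570, 178, 0), (262, 571, 170, -1)]
212 [(182, 523, 460, 5), (184, 524, 453, 3), (186, 504, 406, 134), (188, 504, 398, 138), (190, 504, 392, 135), (192, 504, 385, 139), (194, 505, 380, 132), (196, 505, 373, 132), (198, 504, 365, 138), (244, 505, 214, 137), (246, 504, 207, 142), (248, 510, 206, 101), (250, 517, 205, 60), (252, 524, 204, 13), (254, 526, 199, -4), (256, 526, 191, 0), (258, 526, 184, 0), (260, 526, 177, -3), (262, 525, 169, 3)]
```

View pics/crop1.png

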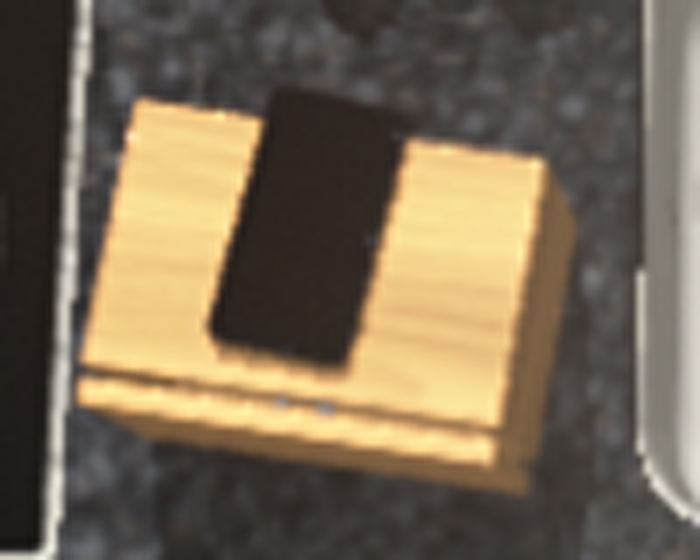

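The crop shows the gap line from (80,370) to (500,425) and the flap's top front edge from (80,400) to (493,465). The phone is behind it. From depth, the flap's outer face is centred at about (487,306) and the unit's yaw is about -9.2°, with a span of y 207..404, which matches the 200 mm width. My plan is to keep the tool pointing down with closed fingers and press with the sides of the fingertips.

{"op": "step_arm", "data": {
  "increments": [
    [[0,0,-0.184,0,0,0,1],[0,0,0,-0.7,-0.4,0,1],[0,0,0,-0.75,-0.42,0,1],[0,0,0,-0.75,-0.42,0,1],[0,0,0,-0.75,-0.42,0,1]]
  ],
  "newtons": 5
}}

```text
clock: 0.6
eef_pos: [271.8, 439.3, 404.4]
eef_rot: [-3.141, -0.0, 2.982]
wrist_force: [0.0, 0.3, 0.2]
finger_gap: 57.7
finger_force: 0.0
```

{"op": "step_arm", "data": {
  "increments": [
    [[0,0,0,-0.75,-0.42,0,1],[0,0,0,-0.75,-0.42,0,1],[0,0,0,-0.75,-0.42,0,1],[0,0,0,-0.75,-0.42,0,1],[0,0,0,0,0,0,1]]
  ]
}}

```text
clock: 1.1
eef_pos: [380.9, 352.8, 404.3]
eef_rot: [-3.141, -0.0, 2.978]
wrist_force: [0.5, -0.5, -0.0]
finger_gap: 17.2
finger_force: 0.0
```

{"op": "step_arm", "data": {
  "increments": [
    [[0,0,0,-0.4,-0.25,0.5,1],[0,0,0,-0.3,-0.25,0.6,1],[0,0,0,-0.3,-0.24,0.6,1],[0,0,0,0,0,0.6,1],[0,0,0,0,0,0,1]]
  ]
}}

```text
clock: 1.6
eef_pos: [412.8, 319.1, 309.8]
eef_rot: [-3.138, -0.004, 2.981]
wrist_force: [0.1, -0.3, 0.1]
finger_gap: 0.5
finger_force: 0.0
```

Run:
```python
from h import *
s=manip.read_state(); print(s['eef_pos'],s['eef_rot'],s['wrist_force'],s['finger_gap'])
a=snap('wrist','w1')['frame']; b=snap('scene','s2')['frame']
cv2.imwrite('pics/m1.png',np.vstack([cv2.resize(a[:,:,::-1],(480,300)),cv2.resize(b[100:300,120:440,::-1],(480,300))]))
```

```text
[412.79895526 319.05240157 309.84006339] [-3.13799421 -0.00404553  2.98104803] [ 0.06925954 -0.33520813  0.10541344] 0.5268507265177557
```

View pics/m1.png

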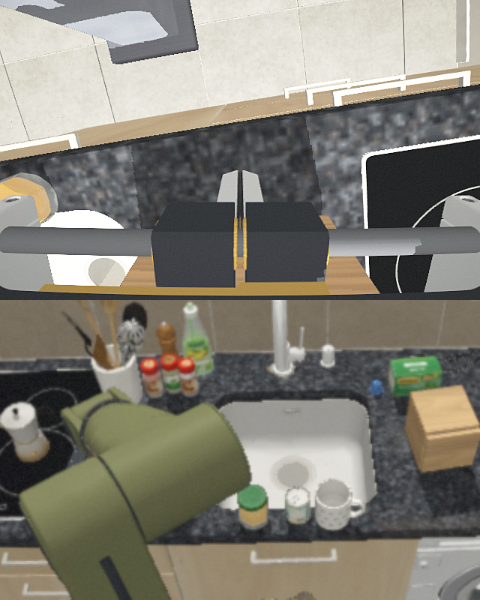

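The wrist view shows the flap's top edge at the bottom, columns 40 to 375 of the half picture, and the fingers at 240. The scene view is blocked by the arm. I check the flap's extents with wrist depth.

Run:
```python
from h import *
c=dict(np.load('pics/w1.npz'))
for v in (360,372,380,386,390,394,398):
    print(v,[(u,*pt(c,u,v,0).round().astype(int).tolist()) for u in (30,45,60,75,90,120,160,220,400,440,460,480,500,510,520,540) if c['range_z'][v,u]>0])
```

```text
360 [(30, 389, 251, 220), (45, 393, 250, 215), (60, 397, 248, 210), (75, 680, -155, -202), (90, 684, -128, -203), (120, 905, -325, -506), (160, 999, -286, -615), (220, 386, 305, 232), (400, 393, 340, 231), (440, 501, 382, 108), (460, 503, 394, 109), (480, 506, 407, 108), (500, 604, 470, 4), (510, 606, 480, 4), (520, 607, 490, 4), (540, 611, 510, 5)]
372 [(30, 392, 250, 221), (45, 395, 250, 217), (60, 400, 248, 211), (75, 703, -163, -201), (90, 708, -137, -202), (120, 717, -85, -206), (160, 998, -258, -557), (220, 388, 304, 233), (400, 395, 339, 231), (440, 501, 378, 118), (460, 502, 390, 120), (480, 503, 401, 121), (500, 617, 469, 5), (510, 620, 479, 4), (520, 621, 489, 5), (540, 625, 510, 5)]
380 [(30, 394, 250, 221), (45, 397, 250, 218), (60, 385, 271, 234), (75, 386, 275, 234), (90, 386, 277, 233), (120, 733, -91, -206), (160, 477, 214, 124), (220, 392, 303, 231), (400, 396, 339, 232), (440, 501, 376, 124), (460, 502, 387, 126), (480, 505, 399, 125), (500, 629, 470, 3), (510, 629, 479, 4), (520, 631, 489, 5), (540, 636, 511, 4)]
386 [(30, 394, 251, 223), (45, 399, 249, 218), (60, 
[... 645 characters left out ...]
 [(30, 381, 274, 242), (45, 382, 276, 242), (60, 382, 279, 242), (75, 382, 282, 242), (90, 383, 284, 242), (120, 384, 290, 241), (160, 385, 296, 241), (220, 385, 308, 242), (400, 391, 338, 241), (440, 393, 345, 241), (460, 393, 348, 241), (480, 394, 352, 241), (500, 394, 355, 241), (510, 395, 357, 241), (520, 395, 359, 241), (540, 395, 362, 242)]
398 [(30, 381, 274, 243), (45, 382, 276, 242), (60, 381, 281, 244), (75, 383, 282, 242), (90, 383, 285, 242), (120, 384, 290, 242), (160, 385, 296, 241), (220, 386, 307, 242), (400, 391, 338, 242), (440, 393, 344, 241), (460, 393, 348, 242), (480, 394, 351, 241), (500, 394, 354, 242), (510, 395, 357, 241), (520, 395, 358, 242), (540, 395, 361, 242)]
```

{"op": "step_arm", "data": {
  "increments": [
    [[0,0,0,-0.5,0,0,1],[0,0,0,-0.5,0,0,1],[0,0,0,-0.35,0,0,1],[0,0,0,0,0,0,1],[0,0,0,0,0,0,1]]
  ]
}}

```text
clock: 2.2
eef_pos: [466.4, 310.7, 313.0]
eef_rot: [3.141, 0.0, 2.981]
wrist_force: [-0.2, 0.4, -0.5]
finger_gap: 0.5
finger_force: 0.0
```

{"op": "step_arm", "data": {
  "increments": [
    [[0,0,0,-0.06,0,0,1],[0,0,0,-0.06,0,0,1],[0,0,0,0,0,0,1],[0,0,0,0,0,0,1]]
  ]
}}

```text
clock: 2.6
eef_pos: [471.4, 309.8, 312.7]
eef_rot: [-3.142, -0.0, 2.981]
wrist_force: [-0.4, 0.1, -0.1]
finger_gap: 0.4
finger_force: 0.0
```

{"op": "step_arm", "data": {
  "increments": [
    [[0,0,0,-0.05,0,0,1],[0,0,0,-0.05,0,0,1],[0,0,0,0,0,0,1]]
  ]
}}

```text
clock: 2.9
eef_pos: [475.7, 309.1, 312.6]
eef_rot: [-3.142, 0.0, 2.981]
wrist_force: [-0.4, -0.0, 0.8]
finger_gap: 0.5
finger_force: 0.0
```

{"op": "step_arm", "data": {
  "increments": [
    [[0,0,0,-0.05,0,0,1],[0,0,0,-0.05,0,0,1],[0,0,0,0,0,0,1]]
  ]
}}

```text
clock: 3.2
eef_pos: [479.6, 308.4, 312.6]
eef_rot: [-3.142, 0.0, 2.981]
wrist_force: [0.2, 0.3, 0.7]
finger_gap: 0.6
finger_force: 0.0
```

{"op": "step_arm", "data": {
  "increments": [
    [[0,0,0,-0.05,0,0,1],[0,0,0,0,0,0,1]]
  ]
}}

```text
clock: 3.4
eef_pos: [481.5, 308.2, 312.6]
eef_rot: [-3.142, -0.0, 2.981]
wrist_force: [-0.0, 0.2, 0.1]
finger_gap: 0.6
finger_force: 0.0
```

{"op": "step_arm", "data": {
  "increments": [
    [[0,0,0,-0.05,0,0,1],[0,0,0,0,0,0,1]]
  ]
}}

```text
clock: 3.6
eef_pos: [483.3, 307.9, 312.7]
eef_rot: [-3.142, -0.0, 2.981]
wrist_force: [-3.9, 0.1, 2.0]
finger_gap: 0.4
finger_force: 1.4
```

Contact. I press on in 1.5–2 mm steps.

{"op": "step_arm", "data": {
  "increments": [
    [[0,0,0,-0.04,0,0,1],[0,0,0,0,0,0,1]]
  ]
}}

```text
clock: 3.8
eef_pos: [484.8, 307.7, 312.8]
eef_rot: [-3.142, -0.001, 2.981]
wrist_force: [-5.5, -0.2, 5.5]
finger_gap: 0.3
finger_force: 2.7
```

{"op": "step_arm", "data": {
  "increments": [
    [[0,0,0,-0.04,0,0,1],[0,0,0,0,0,0,1]]
  ]
}}

```text
clock: 4.0
eef_pos: [486.3, 307.5, 312.8]
eef_rot: [-3.142, -0.001, 2.981]
wrist_force: [-5.5, 1.0, 4.0]
finger_gap: 0.2
finger_force: 3.0
```

{"op": "step_arm", "data": {
  "increments": [
    [[0,0,0,-0.03,0,0,1],[0,0,0,0,0,0,1]]
  ]
}}

```text
clock: 4.2
eef_pos: [487.5, 307.3, 312.8]
eef_rot: [3.142, -0.001, 2.981]
wrist_force: [-5.2, 0.2, 4.4]
finger_gap: 0.4
finger_force: 3.2
```

{"op": "step_arm", "data": {
  "increments": [
    [[0,0,0,-0.02,0,0,1],[0,0,0,0,0,0,1]]
  ]
}}

```text
clock: 4.4
eef_pos: [488.3, 307.2, 312.9]
eef_rot: [3.142, -0.001, 2.981]
wrist_force: [-7.2, 0.7, 5.2]
finger_gap: 0.6
finger_force: 3.3
```

{"op": "step_arm", "data": {
  "increments": [
    [[0,0,0,-0.02,0,0,1],[0,0,0,0,0,0,1]]
  ]
}}

```text
clock: 4.6
eef_pos: [488.8, 307.1, 312.9]
eef_rot: [-3.141, -0.002, 2.982]
wrist_force: [-10.1, 1.2, 6.8]
finger_gap: 0.5
finger_force: 5.2
```

The flap is at its hard stop. I back off 100 mm, more than the 60 mm it swings out, rise and look.

{"op": "step_arm", "data": {
  "increments": [
    [[0,0,0,0.5,0,0,1],[0,0,0,0.7,0,0,1],[0,0,0,0.7,0,0,1],[0,0,0,0.6,0,0,1],[0,0,0,0.3,0,0,1]]
  ]
}}

```text
clock: 5.1
eef_pos: [377.5, 325.0, 312.7]
eef_rot: [3.141, 0.0, 2.982]
wrist_force: [-1.0, -0.3, 0.3]
finger_gap: 0.4
finger_force: 0.0
```

{"op": "step_arm", "data": {
  "increments": [
    [[0,0,0,0,0,-0.6,1],[0,0,0,0,0,-0.7,1],[0,0,0,0,0,-0.6,1],[0,0,0,0,0,0,1],[0,0,0,0,0,0,1]]
  ]
}}

```text
clock: 5.6
eef_pos: [379.0, 324.7, 388.4]
eef_rot: [3.141, 0.001, 2.981]
wrist_force: [-0.8, 0.6, 0.3]
finger_gap: 0.8
finger_force: 0.0
```

Run:
```python
from h import *
s=manip.read_state(); print(s['eef_pos'],s['wrist_force'],s['joints'])
a=snap('wrist','w2')['frame']; b=snap('top','t2')['frame']
cv2.imwrite('pics/m2.png',np.vstack([cv2.resize(a[:,:,::-1],(480,300)),cv2.resize(b[130:255,150:350,::-1],(480,300))]))
```

```text
[378.95569429 324.67848338 388.43572083] [-0.75728389  0.56037394  0.29220425] [ 6.35025984e-01  2.00781921e-01  1.68374799e+00 -1.68855839e-04
  1.25644029e+00 -7.75204970e-01]
```

View pics/m2.png

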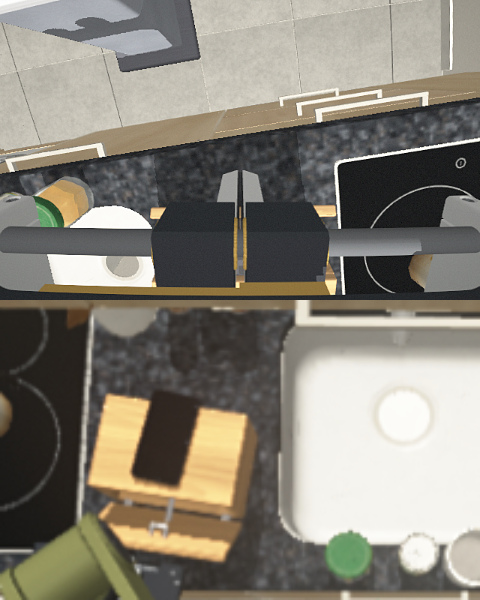

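The picture shows the flap ajar: the catch bar and pin are at about (160,520) in the lower half, the flap lies across (95–240, 510–560), and the phone is in place. I measure the flap's free edge.

Run:
```python
from h import *
c=dict(np.load('pics/t2.npz'))
for u in (200,205,228,235,240):
    print(u,[(v,*pt(c,u,v,0).round().astype(int).tolist()) for v in range(206,246,2) if c['range_z'][v,u]>0])
```

```text
200 [(206, 524, 360, 137), (208, 517, 358, 142), (210, 530, 393, 12), (212, 523, 392, 13), (214, 517, 395, 0), (216, 507, 389, 23), (218, 498, 385, 33), (220, 488, 379, 57), (222, 479, 375, 69), (224, 470, 370, 88), (226, 461, 365, 107), (228, 453, 361, 119), (230, 413, 275, 444), (232, 406, 269, 464), (234, 400, 267, 474), (236, 395, 265, 481), (238, 390, 264, 482), (240, 385, 261, 492), (242, 379, 257, 509), (244, 374, 256, 511)]
205 [(206, 524, 343, 137), (208, 517, 342, 140), (210, 530, 374, 14), (212, 524, 376, 6), (214, 516, 375, 5), (216, 507, 372, 17), (218, 499, 368, 29), (220, 489, 364, 46), (222, 481, 361, 57), (224, 471, 355, 79), (226, 461, 348, 105), (228, 453, 345, 116), (230, 447, 344, 117), (232, 440, 344, 120), (234, 444, 373, 1), (236, 437, 373, -1), (238, 399, 279, 375), (240, 388, 260, 451), (242, 383, 259, 452), (244, 377, 255, 468)]
228 [(206, 524, 267, 139), (208, 518, 267, 137), (210, 511, 266, 140), (212, 504, 266, 142), (214, 516, 291, 10), (216, 509, 290, 11), (218, 503, 292, -2), (220, 493, 288, 19), (222, 484, 285, 36), (224, 476, 282, 46), (226, 466, 27
[... 354 characters left out ...]
220, 495, 266, 4), (222, 485, 261, 31), (224, 477, 259, 38), (226, 468, 256, 56), (228, 459, 253, 72), (230, 450, 250, 88), (232, 443, 248, 99), (234, 434, 244, 119), (236, 427, 243, 121), (238, 430, 264, 0), (240, 423, 264, -3), (242, 416, 263, 5), (244, 409, 263, 1)]
240 [(206, 525, 228, 138), (208, 518, 227, 140), (210, 511, 227, 140), (212, 505, 227, 136), (214, 498, 226, 140), (216, 509, 247, 11), (218, 502, 247, 10), (220, 496, 248, 2), (222, 485, 243, 29), (224, 478, 242, 33), (226, 468, 238, 56), (228, 459, 236, 68), (230, 451, 234, 81), (232, 443, 231, 95), (234, 435, 229, 109), (236, 427, 227, 120), (238, 421, 227, 117), (240, 424, 247, -7), (242, 416, 246, -1), (244, 409, 245, 1)]
```

The inner edge is at about (433,266,121) and the carcass front at x≈498, so the angle is about 0.5 rad as expected. The fingers go in at (471,260), 50 mm to the side of the catch.

{"op": "step_arm", "data": {
  "increments": [
    [[0,0,0,-0.6,-0.3,0,1],[0,0,0,-0.7,-0.3,0,1],[0,0,0,-0.7,-0.35,0,1],[0,0,0,-0.53,-0.29,0,1],[0,0,0,0,0,0,1]]
  ]
}}

```text
clock: 6.2
eef_pos: [472.4, 258.1, 387.2]
eef_rot: [-3.14, -0.001, 2.979]
wrist_force: [-0.1, -0.0, -1.4]
finger_gap: 0.6
finger_force: 0.0
```

{"op": "step_arm", "data": {
  "increments": [
    [[0,0,0,0,0,0.5,1],[0,0,0,0,0,0.4,1],[0,0,0,0,0,0,1]]
  ]
}}

```text
clock: 6.5
eef_pos: [470.0, 259.9, 350.1]
eef_rot: [-3.139, -0.004, 2.982]
wrist_force: [0.2, 0.6, -0.2]
finger_gap: 0.5
finger_force: 0.0
```

{"op": "step_arm", "data": {
  "increments": [
    [[0,0,0,0,0,0.35,1],[0,0,0,0,0,0.35,1],[0,0,0,0,0,0.3,1],[0,0,0,0,0,0.3,1],[0,0,0,0,0,0,1]]
  ]
}}

```text
clock: 7.0
eef_pos: [470.4, 259.6, 298.8]
eef_rot: [-3.14, -0.002, 2.981]
wrist_force: [0.1, 0.2, -0.4]
finger_gap: 0.5
finger_force: 0.0
```

{"op": "step_arm", "data": {
  "increments": [
    [[0,0,0,0.15,0,0,1],[0,0,0,0.15,0,0,1],[0,0,0,0.1,0,0,1],[0,0,0,0.1,0,0,1],[0,0,0,0,0,0,1]]
  ]
}}

```text
clock: 7.5
eef_pos: [450.5, 263.0, 301.0]
eef_rot: [3.141, 0.0, 2.982]
wrist_force: [0.5, 0.7, 0.1]
finger_gap: 0.4
finger_force: 0.0
```

{"op": "step_arm", "data": {
  "increments": [
    [[0,0,0,0.06,0,0,1],[0,0,0,0.1,0,0.07,1],[0,0,0,0.1,0,0.07,1],[0,0,0,0.1,0,0.08,1],[0,0,0,0.1,0,0.08,1]]
  ]
}}

```text
clock: 8.0
eef_pos: [432.4, 265.8, 288.3]
eef_rot: [-3.141, -0.0, 2.981]
wrist_force: [1.2, -0.1, -0.1]
finger_gap: 0.2
finger_force: 0.5
```

{"op": "step_arm", "data": {
  "increments": [
    [[0,0,0,0.09,0,0.09,1],[0,0,0,0.09,0,0.09,1],[0,0,0,0.085,0,0.09,1],[0,0,0,0.085,0,0.09,1],[0,0,0,0,0,0,1]]
  ]
}}

```text
clock: 8.5
eef_pos: [418.5, 268.1, 273.7]
eef_rot: [-3.141, -0.001, 2.982]
wrist_force: [-0.0, 0.1, -0.5]
finger_gap: 0.5
finger_force: 0.0
```

{"op": "step_arm", "data": {
  "increments": [
    [[0,0,0,0.08,0,0.12,1],[0,0,0,0.08,0,0.13,1],[0,0,0,0.07,0,0.13,1],[0,0,0,0.05,0,0.12,1],[0,0,0,0,0,0,1]]
  ]
}}

```text
clock: 9.0
eef_pos: [407.5, 269.8, 253.5]
eef_rot: [-3.141, -0.001, 2.982]
wrist_force: [-0.6, -0.1, -0.1]
finger_gap: 0.6
finger_force: 0.0
```

{"op": "step_arm", "data": {
  "increments": [
    [[0,0,0,0.05,0,0.12,1],[0,0,0,0.04,0,0.12,1],[0,0,0,0.04,0,0.12,1],[0,0,0,0,0,0,1]]
  ]
}}

```text
clock: 9.4
eef_pos: [402.5, 270.6, 239.1]
eef_rot: [-3.141, -0.001, 2.981]
wrist_force: [0.0, 0.2, -0.5]
finger_gap: 0.3
finger_force: 0.0
```

{"op": "step_arm", "data": {
  "increments": [
    [[0,0,0,0.03,0,0.12,1],[0,0,0,0.02,0,0.12,1],[0,0,0,0.02,0,0.1,1],[0,0,0,0,0,0,1]]
  ]
}}

```text
clock: 9.8
eef_pos: [399.8, 271.0, 225.6]
eef_rot: [-3.141, -0.001, 2.981]
wrist_force: [-0.3, 0.3, 0.5]
finger_gap: 0.5
finger_force: 0.0
```

{"op": "step_arm", "data": {
  "increments": [
    [[0,0,0,0,0,0.05,1],[0,0,0,0,0,0.05,1],[0,0,0,0,0,0,1]]
  ]
}}

```text
clock: 10.1
eef_pos: [400.0, 271.1, 222.0]
eef_rot: [-3.141, -0.0, 2.981]
wrist_force: [-0.8, -0.4, -0.7]
finger_gap: 0.3
finger_force: 0.0
```

{"op": "step_arm", "data": {
  "increments": [
    [[0,0,0,0,0,-0.5,1],[0,0,0,0,0,-0.8,1],[0,0,0,0,0,-0.9,1],[0,0,0,0,0,-0.9,1],[0,0,0,0,0,-0.9,1]]
  ]
}}

```text
clock: 10.6
eef_pos: [399.8, 270.9, 383.9]
eef_rot: [3.141, 0.0, 2.981]
wrist_force: [-0.5, 0.4, -0.1]
finger_gap: 0.5
finger_force: 0.0
```

{"op": "step_arm", "data": {
  "increments": [
    [[0,0,0,0.5,0.5,0,1],[0,0,0,0.7,0.5,0,1],[0,0,0,0.7,0.5,0,1],[0,0,0,0.5,0.5,0,1],[0,0,0,0,0,0,1]]
  ]
}}

```text
clock: 11.1
eef_pos: [316.4, 367.1, 382.4]
eef_rot: [3.141, -0.0, 2.984]
wrist_force: [-0.5, -0.3, -0.8]
finger_gap: 0.4
finger_force: 0.0
```

Run:
```python
from h import *
s=manip.read_state(); print(s['eef_pos'],s['wrist_force'],s['qd'].round(3))
c=snap('top','t3')
cv2.imwrite('pics/m3.png',cv2.resize(c['frame'][130:255,150:470,::-1],(800,312)))
for u in (215,228,240): print(u,[(v,*pt(c,u,v,0).round().astype(int).tolist()) for v in range(210,262,3) if c['range_z'][v,u]>0])
```

```text
[316.35497486 367.08204607 382.3676108 ] [-0.48928155 -0.33089745 -0.79246759] [-0.061 -0.003  0.01  -0.012  0.001 -0.062]
215 [(210, 510, 309, 141), (213, 519, 337, 14), (216, 511, 341, -6), (219, 497, 336, 13), (222, 487, 336, 10), (225, 475, 335, 14), (228, 465, 335, 13), (231, 453, 332, 22), (234, 442, 331, 24), (237, 432, 331, 22), (240, 421, 332, 18), (243, 409, 328, 36), (246, 400, 329, 26), (249, 389, 329, 24), (252, 403, 446, -503), (255, 404, 533, -899), (258, 387, 535, -910), (261, 369, 532, -900)]
228 [(210, 511, 267, 138), (213, 501, 265, 142), (216, 509, 290, 11), (219, 498, 290, 10), (222, 487, 290, 9), (225, 476, 288, 15), (228, 465, 288, 16), (231, 454, 287, 15), (234, 443, 286, 20), (237, 432, 286, 17), (240, 422, 285, 20), (243, 411, 285, 22), (246, 400, 284, 22), (249, 390, 284, 21), (252, 379, 283, 23), (255, 405, 458, -904), (258, 387, 455, -890), (261, 369, 454, -889)]
240 [(210, 512, 228, 135), (213, 502, 227, 137), (216, 509, 246, 14), (219, 498, 247, 11), (222, 488, 247, 9), (225, 477, 246, 10), (228, 465, 245, 15), (231, 455, 246, 7), (234, 444, 245, 11), (237, 433, 243, 17), (240, 422, 242, 21), (243, 411, 242, 25), (246, 400, 241, 26), (249, 390, 241, 23), (252, 379, 241, 25), (255, 369, 241, 22), (258, 387, 386, -896), (261, 370, 386, -900)]
```

View pics/m3.png

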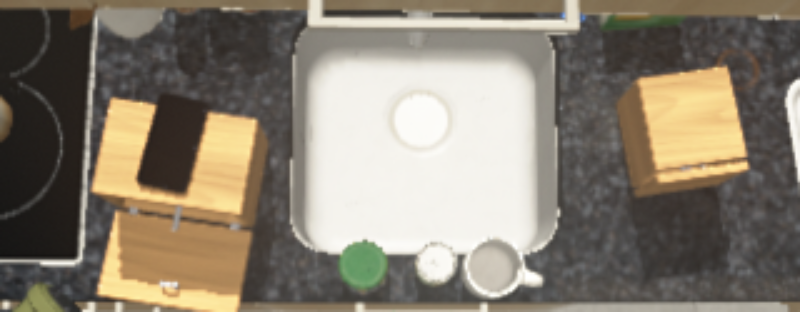

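The picture shows the wide flap lying open at (175,260), rising about 13 mm over 120 mm, so about 1.46 rad. The slim cupboard is shut at (690,130), and the jar, tin, mug and phone haven't moved. I hand the job in.

{"op": "step_arm", "data": {
  "increments": [
    [[0,0,0,0,0,0,1],[0,0,0,0,0,0,1],[0,0,0,0,0,0,1]]
  ]
}}

```text
clock: 11.45
eef_pos: [318.5, 364.9, 382.2]
eef_rot: [-3.142, 0.0, 2.98]
wrist_force: [-0.1, 0.4, 0.4]
finger_gap: 0.8
finger_force: 0.0
```

```bash
python3 -c "
from h import *
print(workorder.sign_off())"
```

```text
the job is handed in; nothing more can be done
None
```

The wide cupboard's flap was pushed in, popped ajar and drawn down to about 1.46 rad; the narrow one is shut, the mug, tin, jar and phone look unmoved, the arm is clear, and the job was handed in at about 11.5 s (no verdict was returned).

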